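# Draw the long lens tube from its padded case

### The job

Pull the long lens tube out of the padded microscope lens case by its protruding end and stand it upright, metal barrel down, near the middle of the round lens rest. Set it down rather than drop it, and leave the eyepiece and the short tube seated in the case.

Things in the scene. Friction and masses are not known exactly. Their poses are not given: they have to be found in the camera images.
- long_tube_mid (a point): Mid-height of the long lens tube (53.5 mm above its foot), z up. The tallest of three pieces standing in a fixed black case lined with grey foam: barrel 30 mm across and 47 long, of which 45 is in the foam; above it a plain black cylinder 36 across, 60 long. 0.11-0.22 kg. At the start x points across the row of pieces, y along it: close fingers along x. Foam lips press the barrel along x; 10-16 N to draw; the fit allows 1-2 mm wiggles.
- eyepiece_mid (a point): Mid-height of the eyepiece (40.5 mm above its underside), a bystander in the same case, to stay there. Same 30 mm barrel; wide rubber eyecup 48 mm across on top, 36 mm above the case. The case is 128 x 288 mm, top 56 mm above the bench, cutouts 45 mm deep and 80 mm apart along its length; any piece may be in any cutout. Its open lid (30 mm high) lies flat behind it (+x).
- short_tube_mid (a point): Mid-height of the short tube (36 mm above its underside), a bystander in the same case, to stay there. Same barrel and same black 36 mm cylinder as the long tube, but only 72 mm long in all, its top 27 mm above the case; the long tube is 107 mm long, its top 62 mm above the case.
- rest_top (a point): Centre of the flat top face of the round lens rest: a steel disc 130 mm across with a black rubber face, 10 mm high, fixed on the bench to the right of the case (-y side). z up.
Not all that is in view belongs to the job. Leave any green or purple look-alike of the part that bears short_tube_mid alone.

How it is judged (in metres and radians):
On the way:
1. the long tube is drawn up until its barrel is clear of the case (height (world z) of long_tube_mid above 0.106 m), for 0.1 s.
At the end, for the whole second after the job is handed in: The long tube stands upright (within 10 degrees), barrel down and at rest on the lens rest, its axis within 45 mm of the rest's centre and its height within 6 mm of standing on the face; the eyepiece and the short tube are still seated upright where they were (within 10 mm and 10 degrees) (horizontal distance between long_tube_mid and rest_top below 0.045 m and angle between each of long_tube_mid, eyepiece_mid, short_tube_mid's own z axis and vertical below 0.17 rad and z of long_tube_mid in the frame of rest_top between 0.0475 and 0.0595 m and linear speed of long_tube below 0.02 m/s and distance of each of eyepiece_mid, short_tube_mid from where it was at the start of the episode below 0.01 m); the robot touches nothing.
It fails at once if the eyepiece or the short tube is pulled, pushed or tipped more than 15 mm or 15 degrees (distance of any of eyepiece_mid, short_tube_mid from where it was at the start of the episode above 0.015 m or angle between any of eyepiece_mid, short_tube_mid's own z axis and vertical above 0.26 rad).
It fails at once if the long tube is let fall onto the rest from more than 20 mm above it (contact force between long_tube and the fingers below 0.05 N and horizontal distance between long_tube_mid and rest_top below 0.08 m and z of long_tube_mid in the frame of rest_top above 0.0735 m).
It also fails if it takes over 42 s, if anything falls off the work surface, if the arm or the gripper's body presses on something with over 40 N, if the wrist force passes 120 N, or if a joint passes its speed limit or range.

### The arm

A 6-joint arm with a two-finger parallel gripper is mounted at the origin on the work surface. World frame = base frame: x ahead of the robot, y to its left, z up, the work surface at z = 0. Lengths are in mm, angles in rad, forces in N, time in s.
With the tool pointing down it reaches from about 275 to 750 mm from the base axis. Payload 10.2 kg.
Tool frame: the origin (TCP) lies midway between the tips of the shut fingers; the grasp point (between the pads) lies 19 mm behind it; x points along the fingers, y is the direction in which the jaws open and shut, and the axes are right-handed (so a half turn about x gives the same grasp; the last joint's range is limited). The gripper opens to 85 mm and grips with 20 to 120 N. Pads are 22 mm wide; open, the fingers measure 114 mm over their backs; the gripper's body (76 mm by 85 mm) begins 54 mm behind the grasp point. The pads swing forward as they close: fully open they stand 13 mm farther back than shut.
Start: joints at [1.103, 0.313, 1.498, -0, 1.331, -0.223], TCP at [127.253, 509.35, 231.294] pointing down, gripper open.
Joint ranges: [-2.94, 2.94], [-0.97, 2.17], [0.19, 2.56], [-1.23, 4.37], [0.02, 3.11], [-2.88, 2.88]. Speed limits (rad/s): [2.39, 2.39, 3.01, 3.14, 3.14, 3.14].

### API

Orientations are given as a unit quaternion [w, x, y, z].
In Python, from rig import sense, capture, get_calibration, finish_job gives the robot as it stands.
- The arm moves only by the tool jog_arm, never from a script. Its argument "increments" is a list of rows, each an object of numbers: "rx", "ry", "rz": the turn, a rotation vector about the tool's x, y, z in rad; "x", "y", "z": the shift along the tool's x, y, z in mm; "hand": the finger opening in mm, from 0 to 85.4. A call has 1 to 5 rows; each row shifts and turns the commanded pose from where the row before left it, along the tool's axes as they then stand; what a row does not reach is not made up. A row lasts 1/8 s, in which the tool goes at most 62.5 mm and 10.7 degrees, less where a joint would pass 70% of its speed; a pose out of reach is approached as far as the arm can. A call with a gripper value outside its range is refused whole. The fingers move at their own pace and stop on an object; "force" is the grip in N (left out, the last holds). Time passes only in rows, so rows that do not move let the fingers close. It gives the time, the measured TCP pose, the force and the opening at its end, in the units of the state.
- sense(): the state, without advancing time (a new reading comes with each control period).
- capture(name): name is "side" or "top"; returns the picture (420x560x3 uint8, red, green, blue); there is no depth.
- get_calibration(name): a dict with "camera_matrix" (3x3 intrinsics, pixels), "D" ([k1, k2, p1, p2, k3] as OpenCV has them; the pictures are not rectified), "R" (3x3) and "t" (3): a world point X has camera coordinates R X + t. Camera axes: x right, y down, z forward; pixel columns grow to the right and rows downward; lengths in mm; the calibration is good to about 2 mm. A picture is of the moment at which its call begins. get_calibration takes no time and is no camera call.
- finish_job(): hands the job in, once; it reports no verdict.
The state is a dict: "time_s": time; "joints": joint angles; "dq": joint speeds; "tau": joint torques, N m; "eef_pos": TCP position; "ee_rot": TCP orientation; "force": force on the tool from outside, world axes, zero at the start; "wrist_torque": the same for the moment, N m; "grip_width": opening from 0.0 (shut) to 1.0 (fully open).
Only numpy, scipy, OpenCV 4.12 (cv2) and the standard library are available. Lean on these libraries where they do the work, as an engineer would, in place of code of your own. Each camera call takes 0.05 s, during which the arm holds its last target.

## Working session

There is one attempt and no reset: what is moved stays moved. The work goes in short steps, Python scripts to look and compute and a tool call to move; the robot and the scene stay as the last step left them, time stands still between calls to the robot, and variables do not carry over. Pictures are saved under pics/ and viewed, and the job is handed in when it is done.

Besides the shell and the picture viewer there is one more tool, called after "Request:" as name(argument=value, ...), one argument or row to a line, values as JSON. jog_arm: Moves the arm, as the interface text tells. Its arguments: {"type":"object","properties":{"increments":{"type":"array","items":{"type":"object","properties":{"rx":{"type":"number"},"ry":{"type":"number"},"rz":{"type":"number"},"x":{"type":"number"},"y":{"type":"number"},"z":{"type":"number"},"hand":{"type":"number"}}}},"force":{"type":"number"}},"required":["increments"]}

```bash
mkdir -p pics; python3 - <<'E'
from rig import *
import cv2,json
for n in("side","top"):
    cv2.imwrite(f"pics/{n}0.png",capture(n)[:,:,::-1])
    c=get_calibration(n);print(n,c)
s=sense();print(s)
E
```

```text
side {'camera_matrix': array([[439.94261665,   0.        , 274.72570983],
       [  0.        , 439.94261665, 217.34388587],
       [  0.        ,   0.        ,   1.        ]]), 'D': array([-0.11468708,  0.        ,  0.        ,  0.        ,  0.        ]), 'R': array([[ 0.93143892, -0.36353622, -0.0162156 ],
       [-0.2211738 , -0.53017234, -0.81853494],
       [ 0.28897004,  0.76600177, -0.57422784]]), 't': array([-501.58419378,  193.28101458,  705.80657585])}
top {'camera_matrix': array([[417.96251077,   0.        , 283.00928649],
       [  0.        , 417.96251077, 204.59023391],
       [  0.        ,   0.        ,   1.        ]]), 'D': array([-0.08579003,  0.        ,  0.        ,  0.        ,  0.        ]), 'R': array([[ 0.01645065, -0.99975397,  0.01487872],
       [-0.99785076, -0.01735969, -0.06318625],
       [ 0.06342899, -0.01380729, -0.99789084]]), 't': array([-16.30849294, 525.38214816, 747.74444841])}
{'time_s': 0.1, 'joints': array([ 1.10261688e+00,  3.13391691e-01,  1.49828430e+00,  1.59982122e-05,
        1.33099693e+00, -2.23381533e-01]), 'dq': array([-0.00036894, -0.00063797, -0.00246808, -0.00021238,  0.00159299,
       -0.00157525]), 'tau': array([ 7.56694863e-04, -4.12903798e+01, -2.60140014e+01, -2.39184428e-04,
        3.09442097e-03,  9.62548057e-06]), 'eef_pos': array([127.14541058, 509.16591539, 230.82242093]), 'ee_rot': array([ 0.70168174,  0.08597705,  0.70195098, -0.08669198]), 'force': array([ 0.11645274,  1.49101992, -0.59564987]), 'wrist_torque': array([-0.0271434 ,  0.00478492,  0.00507585]), 'grip_width': 0.9983208599783263}
```

View pics/side0.png

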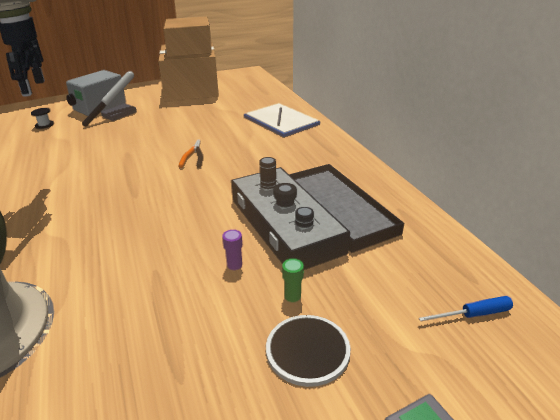

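View pics/top0.png

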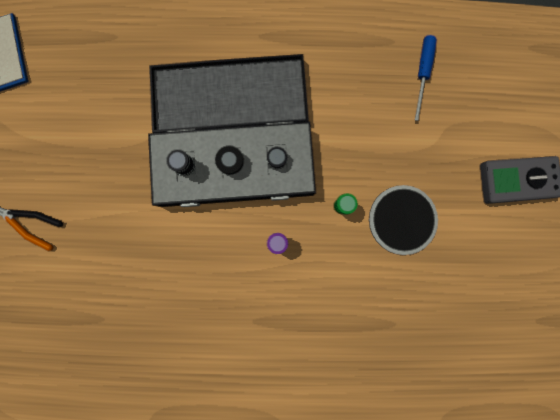

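The long tube is at the left: side image (268,170), top image (180,161). The eyepiece is in the middle at (230,160), the short tube is at (277,157), and the rest is at top (403,220). I'll zoom in to measure.

```bash
python3 - <<'E'
import cv2,numpy as np
t=cv2.imread("pics/top0.png");s=cv2.imread("pics/side0.png")
a=cv2.resize(t[110:220,140:320],None,fx=4.4,fy=4.4,interpolation=cv2.INTER_CUBIC)
b=cv2.resize(s[140:270,215:365],None,fx=4.4,fy=4.4,interpolation=cv2.INTER_CUBIC)
g=lambda x:np.clip(x.astype(float)*1.8,0,255).astype(np.uint8)
cv2.imwrite("pics/a.png",g(a));cv2.imwrite("pics/b.png",g(b))
E
```

```text
(no output)
```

View pics/a.png

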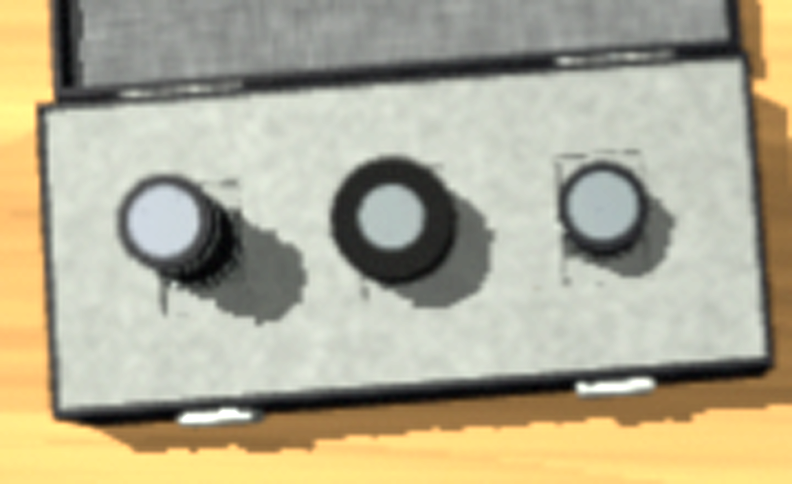

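View pics/b.png

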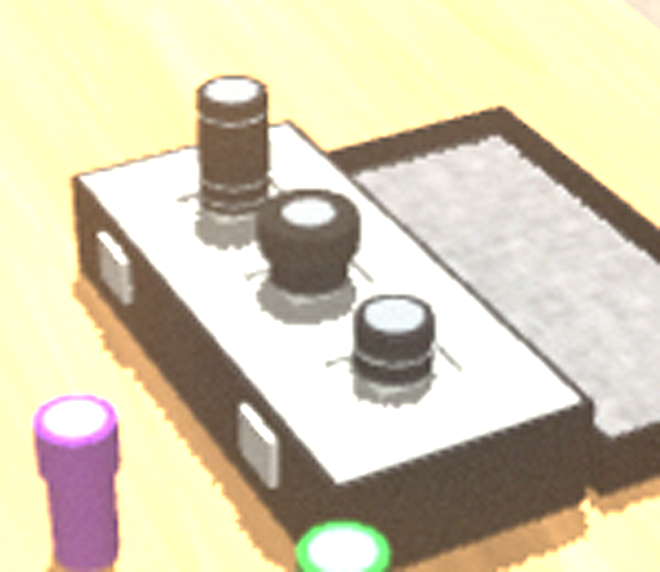

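```bash
cat > h.py <<'E'
import numpy as np,cv2
from rig import get_calibration
def ray(n,uv):
    c=get_calibration(n);p=cv2.undistortPoints(np.array([[uv]],float),c["camera_matrix"],c["D"])[0,0]
    R=c["R"];return -R.T@c["t"],R.T@np.array([p[0],p[1],1])
def plane(n,uv,z):
    o,d=ray(n,uv);return o+d*(z-o[2])/d[2]
def tri(uv1,uv2):
    (o1,d1),(o2,d2)=ray("top",uv1),ray("side",uv2)
    A=np.stack([d1,-d2],1);s=np.linalg.lstsq(A,o2-o1,rcond=None)[0]
    a,b=o1+d1*s[0],o2+d2*s[1];return (a+b)/2,np.linalg.norm(a-b)
E
python3 - <<'E'
from h import *
np.set_printoptions(precision=1,suppress=True)
A=lambda x,y:(140+(x+.5)/4.4-.5,110+(y+.5)/4.4-.5)
B=lambda x,y:(215+(x+.5)/4.4-.5,140+(y+.5)/4.4-.5)
for nm,a,b,z in(("long",(162.5,219.5),(233,91),118),("eye",(392,217),(309,212),92),("short",(602,206),(395,314),83)):
    print(nm,plane("top",A(*a),z),plane("side",B(*b),z),tri(A(*a),B(*b)))
c=[plane("top",A(*p),56) for p in((40,104),(744,57),(770,364),(58,414))]
print(np.array(c));c=np.array(c)
for i,j in((0,1),(3,2),(0,3),(1,2)):
    d=c[j]-c[i];print(np.linalg.norm(d),np.degrees(np.arctan2(d[1],d[0])))
m=c.mean(0);u=(c[0]-c[1]+c[3]-c[2]);u/=np.linalg.norm(u);print("centre",m,u,[m+80*k*u for k in(1,0,-1)])
# rest, green, purple
t=cv2.imread("pics/top0.png");s=cv2.imread("pics/side0.png")
for n,im,(x0,y0,x1,y1) in(("top",t,(366,183,440,258)),("side",s,(262,315,354,385))):
    g=cv2.cvtColor(im,cv2.COLOR_BGR2GRAY)[y0:y1,x0:x1]
    m_=(g<50).astype(np.uint8)
    k=max(cv2.findContours(m_,0,1)[0],key=cv2.contourArea);e=cv2.fitEllipse(k);uv=(e[0][0]+x0,e[0][1]+y0)
    print("rest",n,uv,e[1],plane(n,uv,10))
for n,im in(("top",t),("side",s)):
    h=cv2.cvtColor(im,cv2.COLOR_BGR2HSV)
    for nm,lo,hi in(("green",50,80),("purple",130,155)):
        mm=cv2.inRange(h,(lo,80,40),(hi,255,255));k=[q for q in cv2.findContours(mm,0,1)[0] if cv2.contourArea(q)>100]
        for q in k:print(nm,n,cv2.boundingRect(q))
print(plane("top",(346,204),70),plane("side",(293,267),72),plane("top",(278,243),70))
E
```

```text
long [588.5 165.7 118. ] [588.9 165.9 118. ] (array([588.7, 165.6, 118.2]), np.float64(0.3234278037608204))
eye [595.2  85.1  92. ] [596.1  86.9  92. ] (array([595.1,  84.9,  93.3]), np.float64(0.23560209386892217))
short [602.4   5.9  83. ] [603.6   7.5  83. ] (array([602.5,   5.8,  84.3]), np.float64(0.5795675806991863))
[[645.2 232.4  56. ]
 [668.9 -49.8  56. ]
 [545.4 -61.5  56. ]
 [520.7 220.   56. ]]
283.21898862632787 -85.19572108065243
282.5828855895294 -84.98049127646082
125.12181421377633 -174.2961084315355
124.05197142824854 -174.5830928797454
centre [595.   85.2  56. ] [-0.1  1.   0. ] [array([588.2, 164.9,  56. ]), array([595. ,  85.2,  56. ]), array([601.9,   5.5,  56. ])]
rest top (403.6786804199219, 219.49337005615234) (58.60840606689453, 59.65882110595703) [ 502.1 -232.7   10. ]Traceback (most recent call last):
  File "<stdin>", line 17, in <module>
ValueError: max() iterable argument is empty
```

```bash
cat >> h.py <<'E'
from scipy.spatial.transform import Rotation as Ro
from rig import sense
def rot(s):
    q=s["ee_rot"];return Ro.from_quat([q[1],q[2],q[3],q[0]])
def togo(p,ang=np.radians(4.9)):
    s=sense();r=rot(s);M=r.as_matrix()
    best=None
    for k in(0,np.pi):
        y=np.array([np.cos(ang+k),np.sin(ang+k),0]);x=np.array([0,0,-1.]);T=np.stack([x,y,np.cross(x,y)],1)
        rv=(r.inv()*Ro.from_matrix(T)).as_rotvec()
        if best is None or np.linalg.norm(rv)<np.linalg.norm(best[0]):best=(rv,T)
    print("pos",s["eef_pos"],"tilt",np.degrees(np.arccos(-M[2,0])),"F",s["force"],"grip",s["grip_width"]*85.4,"t",s["time_s"])
    print("rotvec tool",best[0],"delta now-axes",M.T@(np.array(p)-s["eef_pos"]),"delta final-axes",best[1].T@(np.array(p)-s["eef_pos"]))
    print("y axis",M[:,1],"joints",s["joints"])
E
python3 - <<'E'
from h import *
np.set_printoptions(precision=3,suppress=True)
togo((588.5,165.5,71))
t=cv2.imread("pics/top0.png");s=cv2.imread("pics/side0.png")
g=cv2.cvtColor(s,cv2.COLOR_BGR2GRAY)[315:385,262:354]
m=(g<65).astype(np.uint8);k=max(cv2.findContours(m,0,1)[0],key=cv2.contourArea);e=cv2.fitEllipse(k)
print(e,plane("side",(e[0][0]+262,e[0][1]+315),10))
print(plane("top",(346,204),70),plane("side",(293,267),70),plane("top",(278,243),70), tri((346,203),(293,267)))
E
```

```text
pos [127.145 509.166 230.822] tilt 0.06190144054013927 F [ 0.116  1.491 -0.596] grip 85.25660144214908 t 0.1
rotvec tool [1.24  0.    0.001] delta now-axes [ 159.92  -221.436  530.932] delta final-axes [159.822 430.314 381.817]
y axis [ 0.242  0.97  -0.001] joints [ 1.103  0.313  1.498  0.     1.331 -0.223]
((46.408164978027344, 32.89109420776367), (58.390445709228516, 71.59971618652344), 95.72737884521484) [ 501.739 -236.086   10.   ]
[ 525.08  -114.289   70.   ] [ 526.125 -118.07    70.   ] [456.921   0.728  70.   ] (array([ 527.252, -114.865,   66.949]), np.float64(0.5143407346769254))
```

Request:
jog_arm(
  increments=[
    {"rx": 0.17, "hand": 85},
    {"rx": 0.17},
    {"rx": 0.17},
    {"rx": 0.17},
    {"rx": 0.17},
  ],
  force=60,
)

```text
schema error: expected keys rx, ry, rz, x, y, z, hand
```

Request:
jog_arm(
  increments=[
    {"rx": 0.17},
    {"rx": 0.17},
    {"rx": 0.05, "y": 40, "z": 35},
    {"y": 40, "z": 35},
    {"y": 40, "z": 35},
  ],
)

```text
schema error: expected keys rx, ry, rz, x, y, z, hand
```

Request:
jog_arm(
  increments=[
    {"y": 40, "z": 35},
    {"y": 40, "z": 35},
    {"y": 40, "z": 35},
    {"y": 40, "z": 35},
    {"y": 40, "z": 35},
  ],
)

```text
schema error: expected keys rx, ry, rz, x, y, z, hand
```

```bash
python3 - <<'E'
from h import *
np.set_printoptions(precision=3,suppress=True)
togo((588.5,165.5,71))
E
```

```text
pos [127.145 509.166 230.822] tilt 0.06190144054013927 F [ 0.116  1.491 -0.596] grip 85.25660144214908 t 0.1
rotvec tool [1.24  0.    0.001] delta now-axes [ 159.92  -221.436  530.932] delta final-axes [159.822 430.314 381.817]
y axis [ 0.242  0.97  -0.001] joints [ 1.103  0.313  1.498  0.     1.331 -0.223]
```

All the keys are required in every row.

Request:
jog_arm(
  increments=[
    {"rx": 0.17, "ry": 0, "rz": 0, "x": 0, "y": 0, "z": 0, "hand": 85},
    {"rx": 0.17, "ry": 0, "rz": 0, "x": 0, "y": 0, "z": 0, "hand": 85},
    {"rx": 0.17, "ry": 0, "rz": 0, "x": 0, "y": 0, "z": 0, "hand": 85},
    {"rx": 0.17, "ry": 0, "rz": 0, "x": 0, "y": 0, "z": 0, "hand": 85},
    {"rx": 0.17, "ry": 0, "rz": 0, "x": 0, "y": 0, "z": 0, "hand": 85},
  ],
  force=60,
)

```text
time_s: 0.72
eef_pos: [127.2, 509.2, 230.9]
ee_rot: [0.603, 0.369, 0.603, -0.37]
force: [-0.4, 0.4, 1.4]
grip_width: 0.997
```

Request:
jog_arm(
  increments=[
    {"rx": 0.17, "ry": 0, "rz": 0, "x": 0, "y": 0, "z": 0, "hand": 85},
    {"rx": 0.17, "ry": 0, "rz": 0, "x": 0, "y": 0, "z": 0, "hand": 85},
    {"rx": 0.05, "ry": 0, "rz": 0, "x": 0, "y": 0, "z": 0, "hand": 85},
    {"rx": 0, "ry": 0, "rz": 0, "x": 0, "y": 40, "z": 35, "hand": 85},
    {"rx": 0, "ry": 0, "rz": 0, "x": 0, "y": 40, "z": 35, "hand": 85},
  ],
)

```text
time_s: 1.35
eef_pos: [213.6, 445.6, 230.9]
ee_rot: [0.521, 0.477, 0.521, -0.478]
force: [0.5, 1.3, 0.0]
grip_width: 0.991
```

Request:
jog_arm(
  increments=[
    {"rx": 0, "ry": 0, "rz": 0, "x": 0, "y": 40, "z": 35, "hand": 85},
    {"rx": 0, "ry": 0, "rz": 0, "x": 0, "y": 40, "z": 35, "hand": 85},
    {"rx": 0, "ry": 0, "rz": 0, "x": 0, "y": 40, "z": 35, "hand": 85},
    {"rx": 0, "ry": 0, "rz": 0, "x": 0, "y": 40, "z": 35, "hand": 85},
    {"rx": 0, "ry": 0, "rz": 0, "x": 0, "y": 40, "z": 35, "hand": 85},
  ],
)

```text
time_s: 1.98
eef_pos: [428.4, 288.0, 231.1]
ee_rot: [0.521, 0.478, 0.521, -0.478]
force: [-0.1, 0.7, -0.7]
grip_width: 0.992
```

```bash
python3 - <<'E'
from h import *
np.set_printoptions(precision=3,suppress=True)
togo((588.5,165.5,71))
E
```

```text
pos [428.416 288.013 231.106] tilt 0.024289127721849078 F [-0.132  0.743 -0.66 ] grip 84.68992480527814 t 1.975
rotvec tool [0. 0. 0.] delta now-axes [160.045 149.06  135.783] delta final-axes [160.106 149.034 135.739]
y axis [ 0.996  0.086 -0.   ] joints [0.365 0.294 1.524 0.    1.324 0.279]
```

Request:
jog_arm(
  increments=[
    {"rx": 0, "ry": 0, "rz": 0, "x": 0, "y": 40, "z": 35, "hand": 85},
    {"rx": 0, "ry": 0, "rz": 0, "x": 0, "y": 40, "z": 35, "hand": 85},
    {"rx": 0, "ry": 0, "rz": 0, "x": 0, "y": 40, "z": 35, "hand": 85},
    {"rx": 0, "ry": 0, "rz": 0, "x": 0, "y": 29, "z": 31, "hand": 85},
    {"rx": 0, "ry": 0, "rz": 0, "x": 20, "y": 0, "z": 0, "hand": 85},
  ],
)

```text
time_s: 2.6
eef_pos: [589.4, 164.4, 211.1]
ee_rot: [0.521, 0.479, 0.52, -0.479]
force: [-0.8, 0.6, 0.1]
grip_width: 0.994
```

Request:
jog_arm(
  increments=[
    {"rx": 0, "ry": 0, "rz": 0, "x": 40, "y": 0, "z": 0, "hand": 85},
    {"rx": 0, "ry": 0, "rz": 0, "x": 40, "y": 0, "z": 0, "hand": 85},
    {"rx": 0, "ry": 0, "rz": 0, "x": 35, "y": 0, "z": 0, "hand": 85},
    {"rx": 0, "ry": 0, "rz": 0, "x": 25, "y": 0, "z": 0, "hand": 85},
    {"rx": 0, "ry": 0, "rz": 0, "x": 0, "y": 0, "z": 0, "hand": 85},
  ],
)

```text
time_s: 3.22
eef_pos: [586.3, 166.5, 69.4]
ee_rot: [0.52, 0.477, 0.522, -0.479]
force: [0.0, 0.3, 0.3]
grip_width: 0.997
```

```bash
python3 - <<'E'
from h import *
from rig import capture
np.set_printoptions(precision=3,suppress=True)
togo((588.5,165.5,70))
a=capture("side");b=capture("top")
im=np.hstack([cv2.resize(a[110:260,190:340],(400,400)),cv2.resize(b[90:220,120:250],(400,400))])
cv2.imwrite("pics/g1.png",np.clip(im[:,:,::-1]*1.5,0,255).astype(np.uint8))
E
```

```text
pos [586.252 166.504  69.433] tilt 0.2434880567108808 F [0.039 0.257 0.273] grip 85.13679570179187 t 3.225
rotvec tool [ 0.    -0.     0.004] delta now-axes [-0.576  2.151  1.194] delta final-axes [-0.567  2.154  1.193]
y axis [ 0.996  0.086 -0.004] joints [ 0.085  0.658  1.409  0.     1.078 -0.001]
```

View pics/g1.png

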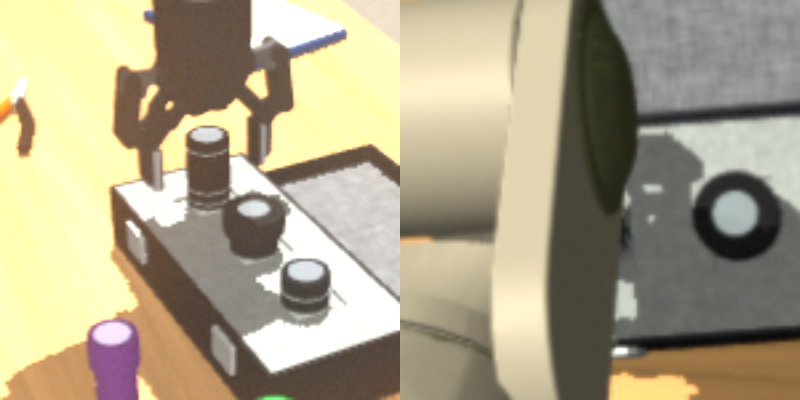

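The side view shows the open fingers straddling the tube at (208,165) in the crop, well clear of the eyecup. I'll correct by about 2 mm and close.

Request:
jog_arm(
  increments=[
    {"rx": 0, "ry": 0, "rz": 0, "x": 0, "y": 0, "z": 0, "hand": 85},
    {"rx": 0, "ry": 0, "rz": 0, "x": 0, "y": 0, "z": 0, "hand": 85},
  ],
)

```text
time_s: 3.58
eef_pos: [587.8, 166.6, 72.2]
ee_rot: [0.521, 0.478, 0.521, -0.478]
force: [0.2, 0.4, -0.2]
grip_width: 0.995
```

```bash
python3 - <<'E'
from h import *
np.set_printoptions(precision=3,suppress=True)
togo((588.5,165.5,70))
E
```

```text
pos [587.757 166.645  72.189] tilt 0.08243976939808909 F [ 0.189  0.417 -0.154] grip 84.9498296757861 t 3.575
rotvec tool [ 0.001  0.    -0.001] delta now-axes [2.19  0.639 1.205] delta final-axes [2.189 0.643 1.204]
y axis [0.996 0.086 0.001] joints [ 0.085  0.655  1.407 -0.     1.078 -0.001]
```

Request:
jog_arm(
  increments=[
    {"rx": 0, "ry": 0, "rz": 0, "x": 2, "y": 0.7, "z": 1, "hand": 60},
    {"rx": 0, "ry": 0, "rz": 0, "x": 0, "y": 0, "z": 0, "hand": 45},
    {"rx": 0, "ry": 0, "rz": 0, "x": 0, "y": 0, "z": 0, "hand": 30},
    {"rx": 0, "ry": 0, "rz": 0, "x": 0, "y": 0, "z": 0, "hand": 20},
    {"rx": 0, "ry": 0, "rz": 0, "x": 0, "y": 0, "z": 0, "hand": 20},
  ],
  force=70,
)

```text
time_s: 4.2
eef_pos: [588.2, 165.7, 69.5]
ee_rot: [0.521, 0.478, 0.521, -0.478]
force: [-1.5, -0.5, 3.7]
grip_width: 0.406
```

Request:
jog_arm(
  increments=[
    {"rx": 0, "ry": 0, "rz": 0, "x": 0, "y": 0, "z": 0, "hand": 20},
    {"rx": 0, "ry": 0, "rz": 0, "x": 0, "y": 0, "z": 0, "hand": 20},
  ],
)

```text
time_s: 4.45
eef_pos: [588.2, 165.7, 69.5]
ee_rot: [0.521, 0.478, 0.521, -0.478]
force: [-2.5, -0.5, 4.9]
grip_width: 0.403
```

Request:
jog_arm(
  increments=[
    {"rx": 0, "ry": 0, "rz": 0, "x": -4, "y": 0, "z": 0, "hand": 20},
    {"rx": 0, "ry": 0, "rz": 0, "x": -4, "y": 0, "z": 0, "hand": 20},
    {"rx": 0, "ry": 0, "rz": 0, "x": -4, "y": 0, "z": 0, "hand": 20},
    {"rx": 0, "ry": 0, "rz": 0, "x": -4, "y": 0, "z": 0, "hand": 20},
    {"rx": 0, "ry": 0, "rz": 0, "x": -4, "y": 0, "z": 0, "hand": 20},
  ],
)

```text
time_s: 5.08
eef_pos: [588.0, 165.7, 89.4]
ee_rot: [0.521, 0.478, 0.521, -0.478]
force: [-0.1, 0.3, -7.6]
grip_width: 0.406
```

```bash
python3 - <<'E'
from h import *
from rig import capture
np.set_printoptions(precision=3,suppress=True)
togo((588.5,165.5,70))
a=capture("side")
cv2.imwrite("pics/g2.png",np.clip(cv2.resize(a[110:260,190:360],(680,600))[:,:,::-1]*1.5,0,255).astype(np.uint8))
E
```

```text
pos [588.022 165.663  89.425] tilt 0.02608337858895354 F [-0.113  0.301 -7.591] grip 34.66798850690545 t 5.075
rotvec tool [ 0. -0.  0.] delta now-axes [19.425  0.471  0.204] delta final-axes [19.425  0.462  0.204]
y axis [ 0.996  0.086 -0.   ] joints [ 0.083  0.634  1.392  0.     1.115 -0.003]
```

View pics/g2.png

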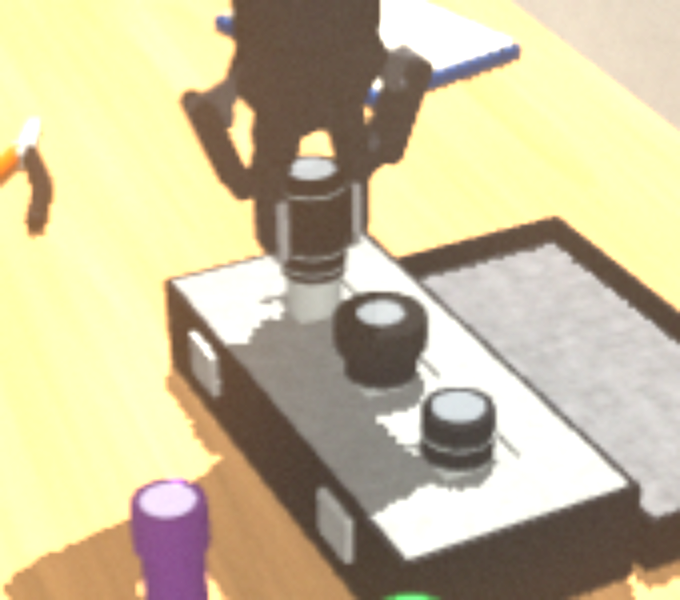

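The tube is rising: the silver barrel shows at (312,295) and the other pieces haven't moved. I'll keep lifting.

Request:
jog_arm(
  increments=[
    {"rx": 0, "ry": 0, "rz": 0, "x": -6, "y": 0, "z": 0, "hand": 20},
    {"rx": 0, "ry": 0, "rz": 0, "x": -8, "y": 0, "z": 0, "hand": 20},
    {"rx": 0, "ry": 0, "rz": 0, "x": -8, "y": 0, "z": 0, "hand": 20},
    {"rx": 0, "ry": 0, "rz": 0, "x": -8, "y": 0, "z": 0, "hand": 20},
    {"rx": 0, "ry": 0, "rz": 0, "x": -10, "y": 0, "z": 0, "hand": 20},
  ],
)

```text
time_s: 5.75
eef_pos: [588.6, 165.7, 130.7]
ee_rot: [0.521, 0.479, 0.521, -0.478]
force: [0.4, 0.4, -2.0]
grip_width: 0.407
```

Request:
jog_arm(
  increments=[
    {"rx": 0, "ry": 0, "rz": 0, "x": -12, "y": 0, "z": 0, "hand": 20},
    {"rx": 0, "ry": 0, "rz": 0, "x": -14, "y": 0, "z": 0, "hand": 20},
    {"rx": 0, "ry": 0, "rz": 0, "x": -14, "y": 0, "z": 0, "hand": 20},
    {"rx": 0, "ry": 0, "rz": 0, "x": -14, "y": 0, "z": 0, "hand": 20},
    {"rx": 0, "ry": 0, "rz": 0, "x": -10, "y": 0, "z": 0, "hand": 20},
  ],
)

```text
time_s: 6.38
eef_pos: [588.3, 165.7, 194.4]
ee_rot: [0.521, 0.478, 0.521, -0.478]
force: [-0.1, 0.4, -1.7]
grip_width: 0.405
```

Request:
jog_arm(
  increments=[
    {"rx": 0, "ry": 0, "rz": 0, "x": 0, "y": 0, "z": 0, "hand": 20},
    {"rx": 0, "ry": 0, "rz": 0, "x": 0, "y": 0, "z": 0, "hand": 20},
  ],
)

```text
time_s: 6.62
eef_pos: [587.9, 165.6, 192.7]
ee_rot: [0.521, 0.478, 0.521, -0.478]
force: [0.4, -0.0, -1.9]
grip_width: 0.4
```

```bash
python3 - <<'E'
from h import *
from rig import capture
np.set_printoptions(precision=3,suppress=True)
togo((502,-234,72))
a=capture("side")
cv2.imwrite("pics/g3.png",np.clip(cv2.resize(a[80:230,190:360],(680,600))[:,:,::-1]*1.5,0,255).astype(np.uint8))
E
```

```text
pos [587.938 165.626 192.712] tilt 0.061232967076886705 F [ 0.417 -0.024 -1.897] grip 34.16243156053278 t 6.625
rotvec tool [0.    0.    0.001] delta now-axes [ 120.852 -119.794  390.771] delta final-axes [ 120.712 -119.759  390.825]
y axis [ 0.996  0.086 -0.001] joints [ 0.083  0.532  1.276 -0.     1.334 -0.003]
```

View pics/g3.png

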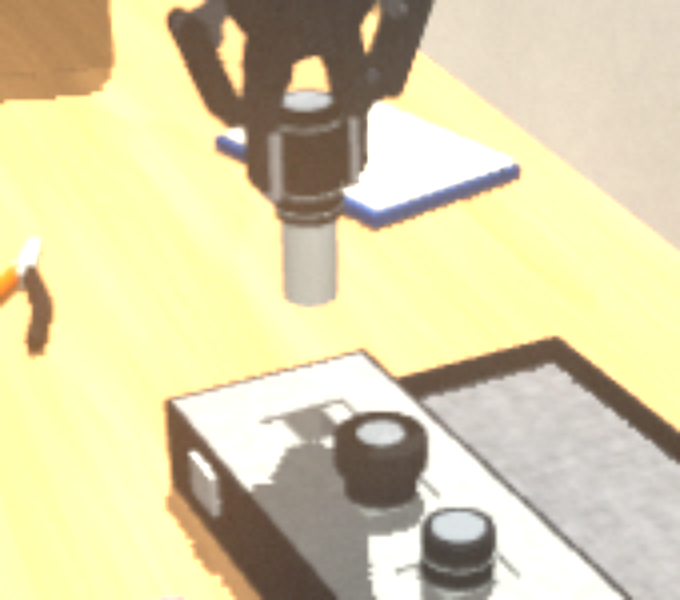

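The tube is out and upright, and its foot is at z of about 134 mm. I'll carry it to the rest, well above the eyepiece (92), the short tube (83) and the green part (about 72).

Request:
jog_arm(
  increments=[
    {"rx": 0, "ry": 0, "rz": 0, "x": 0, "y": -5, "z": 15, "hand": 20},
    {"rx": 0, "ry": 0, "rz": 0, "x": 0, "y": -9, "z": 30, "hand": 20},
    {"rx": 0, "ry": 0, "rz": 0, "x": 0, "y": -10, "z": 33, "hand": 20},
    {"rx": 0, "ry": 0, "rz": 0, "x": 0, "y": -10, "z": 33, "hand": 20},
    {"rx": 0, "ry": 0, "rz": 0, "x": 0, "y": -10, "z": 33, "hand": 20},
  ],
)

```text
time_s: 7.3
eef_pos: [555.9, 16.5, 193.1]
ee_rot: [0.521, 0.478, 0.521, -0.478]
force: [0.1, 0.9, -2.7]
grip_width: 0.405
```

Request:
jog_arm(
  increments=[
    {"rx": 0, "ry": 0, "rz": 0, "x": 0, "y": -10, "z": 33, "hand": 20},
    {"rx": 0, "ry": 0, "rz": 0, "x": 0, "y": -10, "z": 33, "hand": 20},
    {"rx": 0, "ry": 0, "rz": 0, "x": 0, "y": -10, "z": 33, "hand": 20},
    {"rx": 0, "ry": 0, "rz": 0, "x": 0, "y": -10, "z": 33, "hand": 20},
    {"rx": 0, "ry": 0, "rz": 0, "x": 0, "y": -10, "z": 33, "hand": 20},
  ],
)

```text
time_s: 7.92
eef_pos: [520.0, -152.0, 193.2]
ee_rot: [0.521, 0.478, 0.521, -0.478]
force: [-0.3, 0.5, -2.0]
grip_width: 0.406
```

Request:
jog_arm(
  increments=[
    {"rx": 0, "ry": 0, "rz": 0, "x": 0, "y": -10, "z": 33, "hand": 20},
    {"rx": 0, "ry": 0, "rz": 0, "x": 0, "y": -10, "z": 30, "hand": 20},
    {"rx": 0, "ry": 0, "rz": 0, "x": 0, "y": -6, "z": 18, "hand": 20},
    {"rx": 0, "ry": 0, "rz": 0, "x": 0, "y": 0, "z": 0, "hand": 20},
    {"rx": 0, "ry": 0, "rz": 0, "x": 0, "y": 0, "z": 0, "hand": 20},
  ],
)

```text
time_s: 8.55
eef_pos: [502.2, -232.5, 193.3]
ee_rot: [0.521, 0.478, 0.521, -0.478]
force: [-0.4, 0.1, -1.9]
grip_width: 0.406
```

```bash
python3 - <<'E'
from h import *
np.set_printoptions(precision=3,suppress=True)
togo((502,-234,72))
E
```

```text
pos [ 502.151 -232.504  193.256] tilt 0.023527681977301082 F [-0.351  0.066 -1.886] grip 34.70886671711037 t 8.55
rotvec tool [ 0.001 -0.     0.   ] delta now-axes [121.256  -0.271   1.527] delta final-axes [121.256  -0.279   1.478]
y axis [ 0.996  0.086 -0.   ] joints [-0.645  0.406  1.468  0.     1.268 -0.732]
```

Request:
jog_arm(
  increments=[
    {"rx": 0, "ry": 0, "rz": 0, "x": 20, "y": 0, "z": 1, "hand": 20},
    {"rx": 0, "ry": 0, "rz": 0, "x": 25, "y": 0, "z": 0, "hand": 20},
    {"rx": 0, "ry": 0, "rz": 0, "x": 25, "y": 0, "z": 0, "hand": 20},
    {"rx": 0, "ry": 0, "rz": 0, "x": 20, "y": 0, "z": 0, "hand": 20},
    {"rx": 0, "ry": 0, "rz": 0, "x": 15, "y": 0, "z": 0, "hand": 20},
  ],
)

```text
time_s: 9.18
eef_pos: [502.3, -233.3, 87.5]
ee_rot: [0.521, 0.478, 0.522, -0.478]
force: [0.2, 0.3, -1.1]
grip_width: 0.404
```

Request:
jog_arm(
  increments=[
    {"rx": 0, "ry": 0, "rz": 0, "x": 5, "y": 0, "z": 0, "hand": 20},
    {"rx": 0, "ry": 0, "rz": 0, "x": 0, "y": 0, "z": 0, "hand": 20},
    {"rx": 0, "ry": 0, "rz": 0, "x": 0, "y": 0, "z": 0, "hand": 20},
  ],
)

```text
time_s: 9.55
eef_pos: [502.6, -234.4, 84.0]
ee_rot: [0.522, 0.478, 0.521, -0.478]
force: [-0.8, 0.3, -2.2]
grip_width: 0.405
```

```bash
python3 - <<'E'
from h import *
from rig import capture
np.set_printoptions(precision=3,suppress=True)
togo((502,-234,68.5))
a=capture("side")
cv2.imwrite("pics/p1.png",cv2.resize(a[230:400,200:400],(800,600))[:,:,::-1])
E
```

```text
pos [ 502.561 -234.376   84.042] tilt 0.07707339178623868 F [-0.752  0.329 -2.218] grip 34.609700358812205 t 9.55
rotvec tool [ 0.001  0.001 -0.001] delta now-axes [15.541 -0.541 -0.437] delta final-axes [15.542 -0.526 -0.422]
y axis [0.996 0.086 0.001] joints [-0.648  0.532  1.586 -0.     1.022 -0.734]
```

View pics/p1.png

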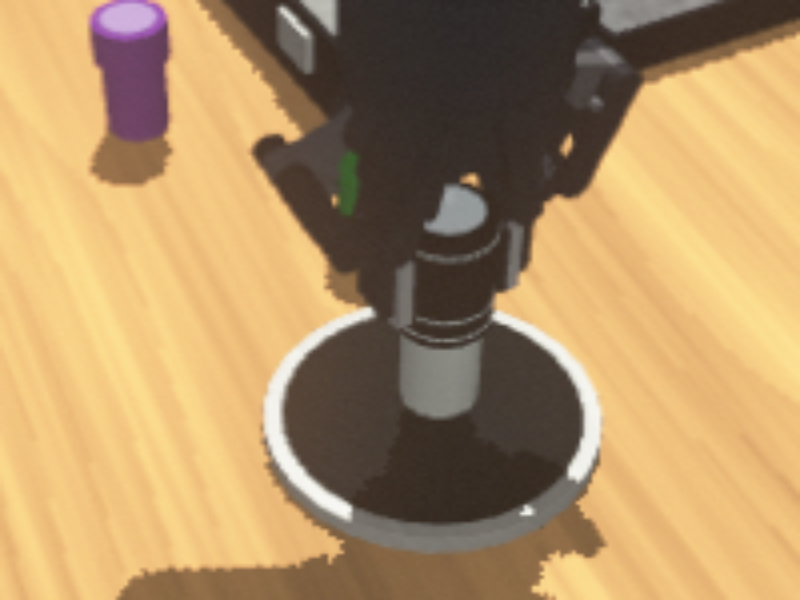

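The tube hangs upright over the rest. Its foot is at (438,400) and the disc centre is near (432,415), about 15 mm below. I'll lower it gently.

Request:
jog_arm(
  increments=[
    {"rx": 0, "ry": 0, "rz": 0, "x": 4, "y": 0, "z": 0, "hand": 20},
    {"rx": 0, "ry": 0, "rz": 0, "x": 4, "y": 0, "z": 0, "hand": 20},
    {"rx": 0, "ry": 0, "rz": 0, "x": 3, "y": 0, "z": 0, "hand": 20},
    {"rx": 0, "ry": 0, "rz": 0, "x": 1, "y": 0, "z": 0, "hand": 20},
    {"rx": 0, "ry": 0, "rz": 0, "x": 0, "y": 0, "z": 0, "hand": 20},
  ],
)

```text
time_s: 10.22
eef_pos: [502.2, -234.2, 71.3]
ee_rot: [0.521, 0.478, 0.521, -0.478]
force: [-0.3, -0.1, -1.3]
grip_width: 0.408
```

Request:
jog_arm(
  increments=[
    {"rx": 0, "ry": 0, "rz": 0, "x": 1, "y": 0, "z": 0, "hand": 20},
    {"rx": 0, "ry": 0, "rz": 0, "x": 0, "y": 0, "z": 0, "hand": 20},
  ],
)

```text
time_s: 10.48
eef_pos: [502.2, -234.2, 70.3]
ee_rot: [0.521, 0.478, 0.521, -0.478]
force: [-0.1, 1.1, -1.8]
grip_width: 0.405
```

Request:
jog_arm(
  increments=[
    {"rx": 0, "ry": 0, "rz": 0, "x": 1, "y": 0, "z": 0, "hand": 20},
    {"rx": 0, "ry": 0, "rz": 0, "x": 0, "y": 0, "z": 0, "hand": 20},
  ],
)

```text
time_s: 10.72
eef_pos: [502.2, -234.2, 69.2]
ee_rot: [0.521, 0.478, 0.521, -0.478]
force: [0.8, 0.2, -1.9]
grip_width: 0.404
```

Request:
jog_arm(
  increments=[
    {"rx": 0, "ry": 0, "rz": 0, "x": 0.7, "y": 0, "z": 0, "hand": 20},
    {"rx": 0, "ry": 0, "rz": 0, "x": 0, "y": 0, "z": 0, "hand": 20},
  ],
)

```text
time_s: 10.98
eef_pos: [502.2, -234.2, 68.6]
ee_rot: [0.521, 0.478, 0.521, -0.478]
force: [-0.1, 0.4, -2.5]
grip_width: 0.405
```

Request:
jog_arm(
  increments=[
    {"rx": 0, "ry": 0, "rz": 0, "x": 0.5, "y": 0, "z": 0, "hand": 20},
    {"rx": 0, "ry": 0, "rz": 0, "x": 0, "y": 0, "z": 0, "hand": 20},
  ],
)

```text
time_s: 11.22
eef_pos: [502.2, -234.3, 68.5]
ee_rot: [0.521, 0.478, 0.521, -0.478]
force: [-2.6, -0.1, 4.2]
grip_width: 0.406
```

The force flipped to +4 N at TCP z 68.5, as predicted, so the tube is seated on the rest. Now releasing.

Request:
jog_arm(
  increments=[
    {"rx": 0, "ry": 0, "rz": 0, "x": 0, "y": 0, "z": 0, "hand": 36},
    {"rx": 0, "ry": 0, "rz": 0, "x": 0, "y": 0, "z": 0, "hand": 40},
    {"rx": 0, "ry": 0, "rz": 0, "x": 0, "y": 0, "z": 0, "hand": 50},
    {"rx": 0, "ry": 0, "rz": 0, "x": 0, "y": 0, "z": 0, "hand": 70},
    {"rx": 0, "ry": 0, "rz": 0, "x": 0, "y": 0, "z": 0, "hand": 85},
  ],
  force=20,
)

```text
time_s: 11.85
eef_pos: [502.2, -234.2, 68.1]
ee_rot: [0.521, 0.478, 0.521, -0.478]
force: [-0.2, -0.3, 0.8]
grip_width: 0.977
```

Request:
jog_arm(
  increments=[
    {"rx": 0, "ry": 0, "rz": 0, "x": 0, "y": 0, "z": 0, "hand": 85},
    {"rx": 0, "ry": 0, "rz": 0, "x": 0, "y": 0, "z": 0, "hand": 85},
    {"rx": 0, "ry": 0, "rz": 0, "x": 0, "y": 0, "z": 0, "hand": 85},
  ],
)

```text
time_s: 12.22
eef_pos: [502.2, -234.2, 68.1]
ee_rot: [0.521, 0.478, 0.521, -0.478]
force: [-1.7, -0.0, 0.6]
grip_width: 0.993
```

```bash
python3 - <<'E'
from h import *
from rig import capture
a=capture("side")
cv2.imwrite("pics/p2.png",cv2.resize(a[230:400,200:400],(800,600))[:,:,::-1])
E
```

```text
(no output)
```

View pics/p2.png

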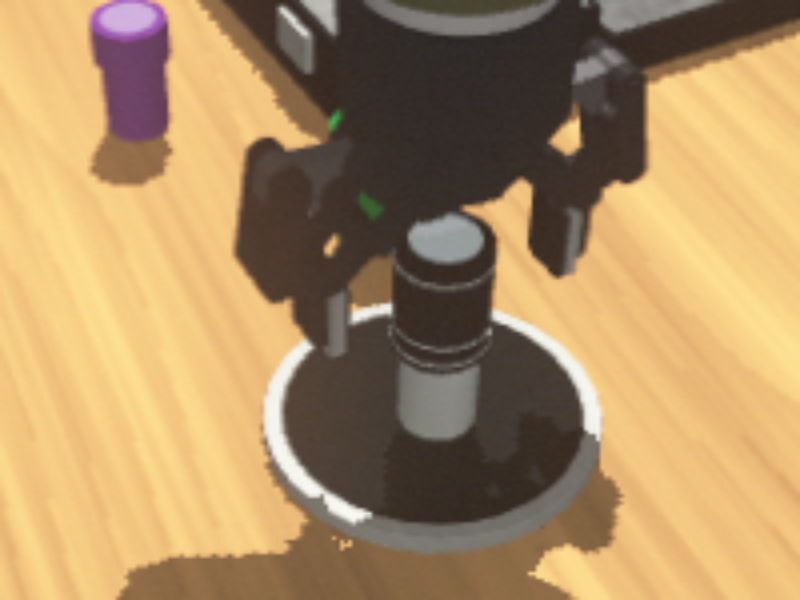

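The tube stands free and upright, with its foot at about (437,425) near the disc centre and the fingers clear. I'll retract straight up.

Request:
jog_arm(
  increments=[
    {"rx": 0, "ry": 0, "rz": 0, "x": -8, "y": 0, "z": 0, "hand": 85},
    {"rx": 0, "ry": 0, "rz": 0, "x": -15, "y": 0, "z": 0, "hand": 85},
    {"rx": 0, "ry": 0, "rz": 0, "x": -25, "y": 0, "z": 0, "hand": 85},
    {"rx": 0, "ry": 0, "rz": 0, "x": -35, "y": 0, "z": 0, "hand": 85},
    {"rx": 0, "ry": 0, "rz": 0, "x": -35, "y": 0, "z": 0, "hand": 85},
  ],
)

```text
time_s: 12.9
eef_pos: [502.2, -234.2, 188.4]
ee_rot: [0.521, 0.478, 0.521, -0.478]
force: [-0.5, 0.9, -0.6]
grip_width: 0.998
```

Request:
jog_arm(
  increments=[
    {"rx": 0, "ry": 0, "rz": 0, "x": -20, "y": -40, "z": 0, "hand": 85},
    {"rx": 0, "ry": 0, "rz": 0, "x": 0, "y": -40, "z": 0, "hand": 85},
    {"rx": 0, "ry": 0, "rz": 0, "x": 0, "y": -30, "z": 0, "hand": 85},
    {"rx": 0, "ry": 0, "rz": 0, "x": 0, "y": 0, "z": 0, "hand": 85},
    {"rx": 0, "ry": 0, "rz": 0, "x": 0, "y": 0, "z": 0, "hand": 85},
  ],
)

```text
time_s: 13.52
eef_pos: [393.1, -243.8, 206.9]
ee_rot: [0.522, 0.478, 0.52, -0.478]
force: [-0.5, -0.2, 0.8]
grip_width: 0.992
```

```bash
python3 - <<'E'
from h import *
from rig import capture
a=capture("side");b=capture("top")
cv2.imwrite("pics/f1.png",a[:,:,::-1]);cv2.imwrite("pics/f2.png",b[:,:,::-1])
cv2.imwrite("pics/f3.png",np.hstack([cv2.resize(a[140:400,200:400],(400,520)),cv2.resize(b[110:270,140:450],(400,520))])[:,:,::-1])
print(sense()["time_s"],sense()["force"])
E
```

```text
13.625 [ 0.42531275  0.37904359 -0.34947655]
```

View pics/f3.png

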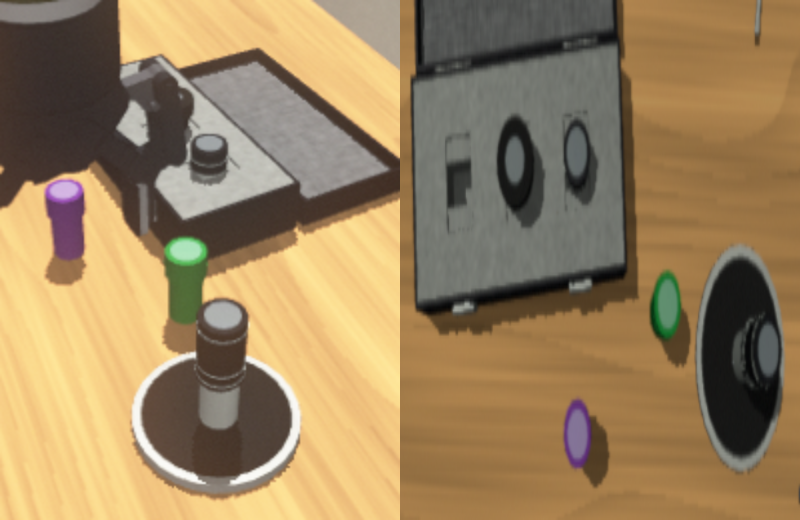

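```bash
python3 - <<'E'
from h import *
np.set_printoptions(precision=1,suppress=True)
t=cv2.imread("pics/f2.png");s=cv2.imread("pics/f1.png");t0=cv2.imread("pics/top0.png")
def lens(im,x0,y0,x1,y1,th):
    g=cv2.cvtColor(im,cv2.COLOR_BGR2GRAY)[y0:y1,x0:x1]
    k=[q for q in cv2.findContours((g>th).astype(np.uint8),0,1)[0] if 20<cv2.contourArea(q)<400]
    q=max(k,key=cv2.contourArea);e=cv2.fitEllipse(q);return (e[0][0]+x0,e[0][1]+y0)
u=lens(t,412,205,433,231,90);v=lens(s,298,288,326,306,100)
print(u,v,plane("top",u,117),plane("side",v,117),tri(u,v))
# foot centre in side view: (219,410) crop
print("foot",plane("side",(200+219/2,140+412/2),10))
for b in((219,150,241,171),(267,147,288,168)): print(cv2.absdiff(t,t0)[b[1]:b[3],b[0]:b[2]].mean(), cv2.absdiff(t,t0)[b[1]:b[3],b[0]:b[2]].max())
E
```

```text
(425.0303783416748, 217.0609006881714) (313.40491580963135, 295.961953163147) [ 503.1 -235.   117. ] [ 507.1 -233.   117. ] (array([ 504.5, -234.8,  119.3]), np.float64(3.1566005528007457))
foot [ 504.8 -233.4   10. ]
0.7640692640692641 3
0.6674225245653818 3
```

The tube's top is at (503–507, -234) and its foot at (505, -233), against a rest centre of (502, -234). The eyepiece and short tube look the same in the top view, apart from noise. Handing in.

```bash
python3 -c "
from rig import *
print(finish_job())"
```

```text
the job is handed in; nothing more can be done
None
```

I pulled the long tube from the left cutout (+y end), carried it over the other pieces and stood it barrel down on the lens rest. I opened the fingers only after feeling contact (about +4 N). I then moved the gripper clear and handed the job in at about 13.6 s of the 42 s allowed; no verdict was reported.

**Last checks:**
- **Tube:** it stands upright about 3 mm from the rest's centre. The two cameras disagreed by about 3–4 mm on its top, and the two-view height came out at 119 mm against an expected 117 mm. Both are roughly within the calibration error and the judging limits.
- **Eyepiece and short tube:** both look unchanged in the top view compared with the start, apart from image noise.
- **Force:** the wrist force was back near zero after the gripper moved away.

None of these checks failed. My first three move calls were refused because every row needs all its keys; the robot did not move and no time passed.

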